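Seat the index frame, set the dial to its mark and clamp it

ROBOT

A 7-joint arm with a two-finger parallel gripper is mounted at the origin on a cart in front of the work surface, level with it; the furniture and walls round the work are solid. World frame = base frame: x ahead of the robot, y to its left, z up, the work surface at z = 0. Lengths are in m, angles in rad, forces in N, time in s.
With the tool pointing down it reaches from about 0.425 to 0.825 m from the base axis. Payload 3.6 kg.
Tool frame: the origin (TCP) lies at the very end of the fingers, on their centre line; the grasp point (between the pads) lies 19 mm behind it; z points along the fingers, y is the line along which they close (so a half turn about z gives the same grasp; the last joint's range is limited). The gripper opens to 93 mm and grips with 3 to 60 N. Pads are 15 mm wide; open, the fingers measure 128 mm over their backs; the gripper's body (75 mm by 188 mm) begins 65 mm behind the grasp point.
Start: joints at [1.169, 0.615, -0.013, 1.423, 0.008, 1.103, -0.04], TCP at [0.238, -0.605, 0.219] pointing down, gripper open.
Joint ranges: [-3.12, 3.12], [-0.3, 2.06], [-1.34, 1.32], [0.26, 2.42], [-1.36, 4.5], [0.01, 1.98], [-2.84, 2.84]. Speed limits (rad/s): [2.79, 2.79, 3.14, 3.14, 3.14, 3.14, 3.14].

INTERFACE

Orientations are given as a rotation vector (axis times angle).
In Python, from bench import bot gives the robot as it stands.
- The arm moves only by the tool play_rows, never from a script. Its argument "plan" is a list of rows, each a list of 3 entries, a list of its own where there are three numbers: the shift along the tool's x, y, z in cm, then the turn, a rotation vector about the tool's x, y, z in rad, then the finger opening in cm, from 0 to 9.3. In form: [[[x, y, z], [ax, ay, az], grip], ...]. A call has 1 to 8 rows; each row is the pose to reach, as a shift and turn from the pose commanded when the call began, along the tool's axes at that moment; what a row does not reach only later rows make up. A row lasts 1/8 s, in which the tool goes at most 62.5 mm and 10.7 degrees, less where a joint would pass 70% of its speed; a pose out of reach is approached as far as the arm can. A call with a gripper value outside its range is refused whole. The fingers move at their own pace and stop on an object; "newtons" is the grip in N (left out, the last holds). Time passes only in rows, so rows that repeat a pose let the fingers close. It gives the time, the measured TCP pose, the force, the opening and the grip force at its end, in the units of the state.
- bot.get_state(): the state, without advancing time (a new reading comes with each control period).
- bot.get_image(name): name is "scene" or "top" or "wrist"; returns the picture (480x640x3 uint8, blue, green, red); there is no depth.
- bot.camera_params(name): a dict with "fx", "fy", "cx", "cy" (pixels), "D" ([k1, k2, p1, p2, k3] as OpenCV has them; the pictures are not rectified), "camera_from_world" (4x4, takes a point from world to camera coordinates); the wrist camera has in their place "tool_from_camera" (4x4, takes a point from camera to tool coordinates, whose origin is the TCP and whose axes are the flange's). Camera axes: x right, y down, z forward; pixel columns grow to the right and rows downward; lengths in m; the calibration is good to about 2 mm. A picture is of the moment at which its call begins: read the wrist's pose just before it. camera_params takes no time and is no camera call.
- bot.sign_off(): hands the job in; it is judged then, once.
The state is a dict: "time": time; "joints": joint angles; "qvel": joint speeds; "joint_torque": joint torques, N m; "tcp_pos": TCP position; "eef_rot": TCP orientation; "ft_force": force on the tool from outside, world axes, zero at the start; "ft_torque": the same for the moment, N m; "finger_gap": finger opening in m; "grasp_force": force on a finger pad.
Only numpy, scipy, OpenCV 4.12 (cv2) and the standard library are available. Lean on these libraries where they do the work, as an engineer would, in place of code of your own. Each camera call takes 0.05 s, during which the arm holds its last target. There are 200 camera calls.

TASK

Press the loose square index frame straight down until it sits fully home on all four of its black snap collars. Then swing the clamp lever fully out to free the dial, push the dial's upright peg round until the dial's pointer stands at the steel index tab on the frame, and swing the lever fully back in to clamp the setting. Never turn the dial while it is clamped, do not shift the tab on the frame, and leave the other things on the table where they are.

Things in the scene. Friction and masses are not known exactly. Their poses are not given: they have to be found in the camera images.
- unit: Grey dial unit bolted to the table, base 164 x 164 x 20 mm; origin at the centre of its underside, on the dial's axis; z up, x away from the robot at yaw 0, y left. Four 8 mm steel pins at (+-74, +-74) mm, tips 56 mm above the table, each with a black sliding collar. The clamp lever sits on an ear at its -y side. Angles are seen from above, counter-clockwise, from the unit's +x.
- index_frame: Loose square aluminium frame, 176 mm outside, 120 mm window, 6 mm thick, with a dark ring (radius 54 to 64 mm, 8 mm thick) round the dial; origin at the centre of its underside, axes as the unit's. It starts on the collars, underside 46 mm above the table; home: underside 38, upper face 44 mm. Press on the middle of a side, 70 to 88 mm from the centre, clear of tab and ring.
- collar0 (a joint): Travel (m) of the snap collar under the frame's corner at unit (-74, +74) mm: 0 up, 0.008 fully home (hard stop). It takes about 4 N and stays where it is pushed. Pressing the middle of a side takes about 8 N and drives that side's two collars; the far side may tip up a little.
- collar1 (a joint): Same, corner at unit (+74, +74) mm.
- collar2 (a joint): Same, corner at unit (-74, -74) mm.
- collar3 (a joint): Same, corner at unit (+74, -74) mm.
- dial (a joint): Angle (rad) of the round aluminium dial in the unit's middle, 98 mm across, upper face 40 mm above the table: direction of its pointer and peg, counter-clockwise, 0 = unit +x, pi = towards the robot, where it starts, give or take 0.4. Turns either way from -1.0 to 7.3 against 0.12 N m friction (about 3 N at the peg) and stays where left. To be turned only while the lever is out.
- dial_peg (a point): Top of the dial's black upright peg, 16 mm thick, on the pointer's line 36 mm from the dial's axis; top 95 mm above the table, foot at 40 mm. Push it sideways at 60 to 85 mm height.
- pointer_tip (a point): Outer end of the dark pointer bar on the dial, at the rim 49 mm from the axis, 44 mm above the table, on the same radius as the peg.
- index_mark (a point): Point on the dial's rim, 49 mm from the frame's centre, that the index tab points at; the pointer tip is to come over it. The tab is a small steel block with a pointed inner end and a screw on top, clamped on the frame's dark ring at 50 to 67 mm radius, its top 18 mm above the frame's underside (56 mm above the table when home).
- index_tab (a joint): Angle of the index tab on the frame, in rad, counter-clockwise, 0 = unit +x: the value (plus or minus 2 pi) that the dial is to be given. Between -1.9 and 1.9. The tab is held by its screw and is not to be moved.
- clamp_lever (a joint): Angle (rad) of the clamp lever: 0 = in, clamped (arm points to unit -x, alongside the frame), 1.25 = fully out, free (hard stops at both). Upright axis at unit (0, -115) mm; the arm's direction is pi + the value, so it swings out towards unit -y. Friction 0.15 N m (2.3 N at its knob); it stays where left.
- lever_knob (a point): Top of the upright black knob at the lever's end, 16 mm thick, 65 mm from the lever's axis; top 92 mm above the table, foot at 38 mm. Push it sideways at 60 to 85 mm height, above the frame.
- base_clamp: Bystander: grey slotted table clamp, 75 x 26 x 17 mm, lying left of the unit. Origin at the centre of its underside.
- power_sensor: Bystander: black sensor puck, 48 mm wide, 26 mm high, in front of the unit. Origin at the centre of its underside.
- filter_frame: Bystander: small square black filter frame with a grey glass, 50 x 50 x 9 mm, lying in front of the unit. Origin at the centre of its underside.
- sample_dish: Bystander: clear dish, 60 mm wide, 12 mm high. Origin at the centre of its underside.
- mirror_mount: Bystander: black mirror mount on a short post, 51 x 52 x 106 mm. Origin at the centre of its underside.
- post_holder: Bystander: black post holder with a steel post, 25 x 41 x 105 mm. Origin at the centre of its underside.

How it is judged:
By the outcome, as a careful person would: the job done as asked, in the order asked, and still so for the second after the job is handed in, with the robot touching nothing.
It also fails if it takes over 72 s, if anything falls off the work surface, if the arm or the gripper's body presses on something with over 40 N, if the wrist force passes 120 N, or if a joint passes its speed limit or range.

## Working session

There is one attempt and no reset: what is moved stays moved. The work goes in short steps, Python scripts to look and compute and a tool call to move; the robot and the scene stay as the last step left them, time stands still between calls to the robot, and variables do not carry over. Pictures are saved under pics/ and viewed, at most 10 in all, crops included, and the job is handed in when it is done.

Besides the shell and the picture viewer there is one more tool, called after ">>>" in YAML: its name, and indented under it one key for each argument. play_rows: Moves the arm, as the interface text tells. Its arguments: {"type":"object","properties":{"plan":{"type":"array"},"newtons":{"type":"number"}},"required":["plan"]}

```bash
mkdir -p pics; cat > h.py <<'E'
import numpy as np,cv2
from bench import bot
from scipy.spatial.transform import Rotation as R
def cam(name):
    p=bot.camera_params(name);K=np.array([[p['fx'],0,p['cx']],[0,p['fy'],p['cy']],[0,0,1.]])
    D=np.array(p['D'],float)
    if 'camera_from_world' in p: T=np.array(p['camera_from_world'])
    else:
        s=bot.get_state();W=np.eye(4);W[:3,:3]=R.from_rotvec(s['eef_rot']).as_matrix();W[:3,3]=s['tcp_pos']
        T=np.linalg.inv(W@np.array(p['tool_from_camera']))
    return K,D,T
def ray(c,uv,z):
    K,D,T=c;q=cv2.undistortPoints(np.array(uv,float).reshape(-1,1,2),K,D).reshape(-1,2)
    d=np.c_[q,np.ones(len(q))]@T[:3,:3];o=-T[:3,:3].T@T[:3,3]
    return o+d*((z-o[2])/d[:,2])[:,None]
def proj(c,P):
    K,D,T=c;return cv2.projectPoints(np.array(P,float).reshape(-1,1,3),cv2.Rodrigues(T[:3,:3])[0],T[:3,3],K,D)[0].reshape(-1,2)
E
python3 - <<'E'
from h import *
for n in('top','scene'):
    cv2.imwrite(f'pics/{n}0.png',bot.get_image(n))
    K,D,T=cam(n);print(n,K[0,0],-T[:3,:3].T@T[:3,3])
s=bot.get_state();print(s['tcp_pos'],s['eef_rot'],s['ft_force'],s['time'])
E
```

```text
top 513.8628765836528 [0.28563663 0.01033164 1.08831035]
scene 604.5141515994181 [-0.42388771  0.50009299  0.76329257]
[ 0.2376913  -0.60422414  0.21762742] [-3.08440494e+00 -5.84976317e-01  7.54462446e-04] [-0.52300696  0.2713611  -0.48099571] 0.1
```

View pics/top0.png

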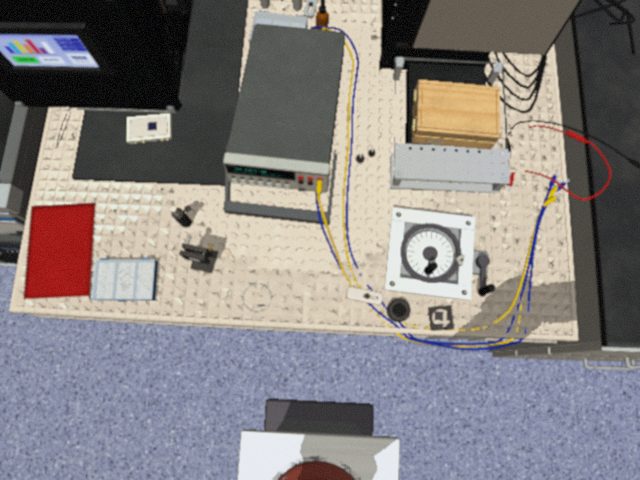

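View pics/scene0.png

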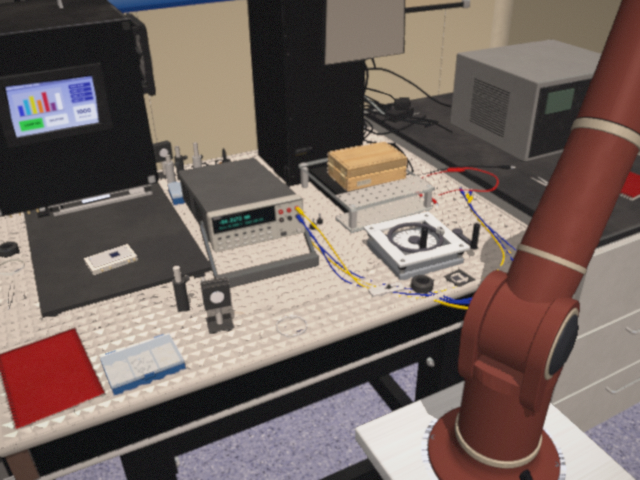

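The top view shows the white frame centred near (430,252), with the dial peg at about (430,268), the lever ear at (482,257) and the lever knob at (487,290). The tab looks to be near (460,260). I'll measure from an enlarged crop.

```bash
python3 - <<'E'
from h import *
im=cv2.imread('pics/top0.png');c=cam('top')
g=cv2.cvtColor(im,cv2.COLOR_BGR2HSV)
m=((g[...,2]>195)&(g[...,1]<25)).astype(np.uint8)*255
m[:200]=0;m[305:]=0;m[:,:380]=0;m[:,480:]=0
n=cv2.findContours(cv2.morphologyEx(m,cv2.MORPH_CLOSE,np.ones((3,3))),cv2.RETR_EXTERNAL,cv2.CHAIN_APPROX_NONE)[0]
k=max(n,key=cv2.contourArea);P=ray(c,k[:,0],.052)
r=cv2.minAreaRect(P[:,:2].astype(np.float32));print(r, cv2.contourArea(k))
print(np.round(ray(c,[(430,268),(487,290)],.093),4))
o=cv2.resize(im[195:315,370:520],None,fx=5,fy=5,interpolation=cv2.INTER_CUBIC)
for p in k[:,0]: o[int((p[1]-195)*5+2),int((p[0]-370)*5+2)]=(0,0,255)
cv2.imwrite('pics/crop0.png',o)
E
```

```text
((0.5230143070220947, -0.2114793062210083), (0.178908571600914, 0.18455901741981506), 85.51361083984375) 6993.0
[[ 0.484  -0.2017  0.093 ]
 [ 0.4454 -0.3143  0.093 ]]
```

View pics/crop0.png

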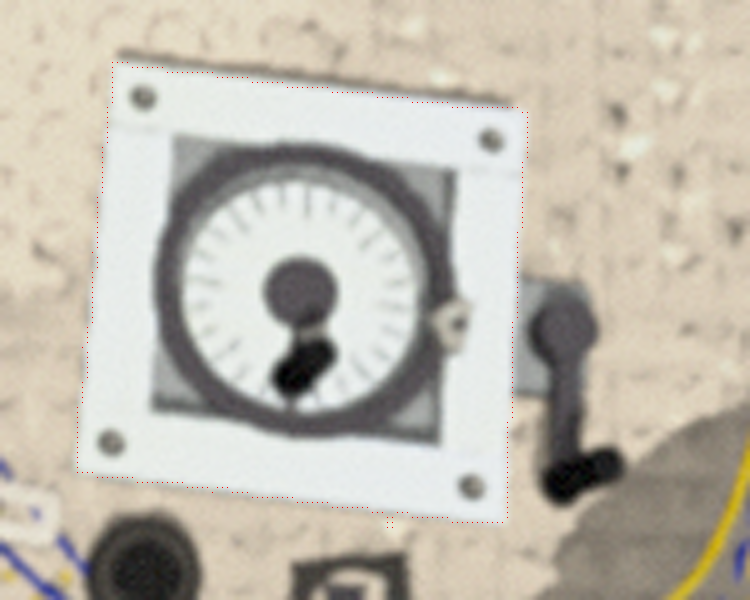

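The crop shows the four pins at (143,97), (491,140), (471,487) and (111,442). The tab screw is at about (457,323), the peg runs from its foot (290,380) to its top (318,352), and the knob from its foot (563,485) to its top (605,465).

```bash
python3 - <<'E'
from h import *
c=cam('top');f=lambda x,y:(370+(x-2)/5,195+(y-2)/5)
P=ray(c,[f(143,97),f(491,140),f(471,487),f(111,442)],.056)[:,:2]
print(np.round(P,4)); ctr=P.mean(0)
e=(P[0]+P[1]-P[2]-P[3]); l=(P[0]+P[3]-P[1]-P[2]); print('sides',[round(np.linalg.norm(P[i]-P[i-1]),4) for i in range(4)])
yx=np.arctan2(e[1],e[0]);yl=np.arctan2(-l[0],l[1]);yaw=(yx+yl)/2;print('ctr',ctr,'yaw',yx,yl)
Rt=np.array([[np.cos(yaw),np.sin(yaw)],[-np.sin(yaw),np.cos(yaw)]])
for n,p,z in(('tabscrew',(457,323),.064),('tabtip',(433,322),.058),('pegtop',(318,352),.095),('pegfoot',(290,380),.04),('knobtop',(607,465),.092),('knobfoot',(563,485),.038),('leveraxis',(564,325),.045),('hub',(300,290),.045)):
    w=ray(c,[f(*p)],z)[0,:2];u=Rt@(w-ctr);print(n,np.round(w,4),np.round(u*1000,1),np.hypot(*u)*1000,np.arctan2(u[1],u[0]))
p=bot.camera_params('wrist');print(np.round(p['tool_from_camera'],3),p['fx'])
s=bot.get_state();print(np.round(R.from_rotvec(s['eef_rot']).as_matrix(),3))
E
```

```text
[[ 0.6035 -0.143 ]
 [ 0.5921 -0.2899]
 [ 0.4451 -0.2785]
 [ 0.4567 -0.1316]]
sides [np.float64(0.1473), np.float64(0.1473), np.float64(0.1475), np.float64(0.1473)]
ctr [ 0.52436946 -0.21076651] yaw -0.07725488731255792 -0.07810230963543063
tabscrew [ 0.5111 -0.2717] [ -8.5 -61.8] 62.381638232279755 -1.7068138851812549
tabtip [ 0.5124 -0.2634] [ -7.8 -53.4] 53.99931655562028 -1.7165158057810275
pegtop [ 0.49   -0.2076] [-34.5   0.4] 34.546088485340704 3.1286042521718866
pegfoot [ 0.4889 -0.208 ] [-35.6   0. ] 35.608682326297064 3.140371175819664
knobtop [ 0.4507 -0.3227] [ -64.8 -117.3] 134.03384886520502 -2.0752585068241896
knobfoot [ 0.4504 -0.3221] [ -65.1 -116.7] 133.6082742589152 -2.079480693497875
leveraxis [ 0.5166 -0.3221] [   0.9 -111.6] 111.56845485714729 -1.5626979508732455
hub [ 0.5262 -0.2112] [ 1.9 -0.3] 1.908581703989625 -0.14709649226290852
[[-0.001 -0.969 -0.248  0.068]
 [ 1.    -0.    -0.    -0.   ]
 [ 0.    -0.248  0.969 -0.167]
 [ 0.     0.     0.     1.   ]] 402.83933964728385
[[ 0.931  0.366 -0.001]
 [ 0.366 -0.931  0.002]
 [-0.    -0.002 -1.   ]]
```

>>> play_rows:
  plan:
    - [[34,-29.6,2],[0,0,0.453],0]
    - [[34,-29.6,8],[0,0,0.453],0]
    - [[34,-29.6,8],[0,0,0.453],0]
    - [[34,-29.6,8],[0,0,0.453],0]
    - [[34,-29.6,8],[0,0,0.453],0]
    - [[34,-29.6,8],[0,0,0.453],0]
    - [[34,-29.6,8],[0,0,0.453],0]
    - [[34,-29.6,8],[0,0,0.453],0]
  newtons: 20

```text
time: 1.1
tcp_pos: [0.4473, -0.1998, 0.1377]
eef_rot: [-3.137, 0.111, 0.002]
ft_force: [-0.4, -0.8, 0.8]
finger_gap: 0.0173
grasp_force: 0.0
```

>>> play_rows:
  plan:
    - [[0,0,0],[0,0,0],0]
    - [[0,0,0],[0,0,0],0]

```text
time: 1.35
tcp_pos: [0.4453, -0.2065, 0.1388]
eef_rot: [3.138, -0.126, -0.001]
ft_force: [-0.6, -0.7, 0.2]
finger_gap: 0.001
grasp_force: 0.0
```

```bash
cat >> h.py <<'E'
C=np.array([.5244,-.2108]);YAW=-.0777
def shift(u,z,s=None):  # unit-frame xy [m], world z -> tool shift cm
    s=s or bot.get_state();c,n=np.cos(YAW),np.sin(YAW)
    w=np.r_[C+np.array([[c,-n],[n,c]])@np.array(u),z]
    return np.round((R.from_rotvec(s['eef_rot']).as_matrix().T@(w-s['tcp_pos']))*100,2)
def unit(w):
    c,n=np.cos(YAW),np.sin(YAW);return (np.asarray(w)[...,:2]-C)@np.array([[c,-n],[n,c]])
E
python3 - <<'E'
from h import *
s=bot.get_state();M=R.from_rotvec(s['eef_rot']).as_matrix()
print(s['time'],np.round(s['tcp_pos'],4),np.round(M[:,0],3),s['finger_gap'],s['ft_force'],unit(s['tcp_pos']),shift((-.079,0),.05))
cv2.imwrite('pics/w1.png',bot.get_image('wrist'))
E
```

```text
1.35 [ 0.4453 -0.2065  0.1388] [ 0.997 -0.08  -0.   ] 0.0009674921110461084 [-0.61743972 -0.73638787  0.1749529 ] [-0.07923665 -0.00187106] [ 0.03 -0.2   8.88]
```

View pics/w1.png

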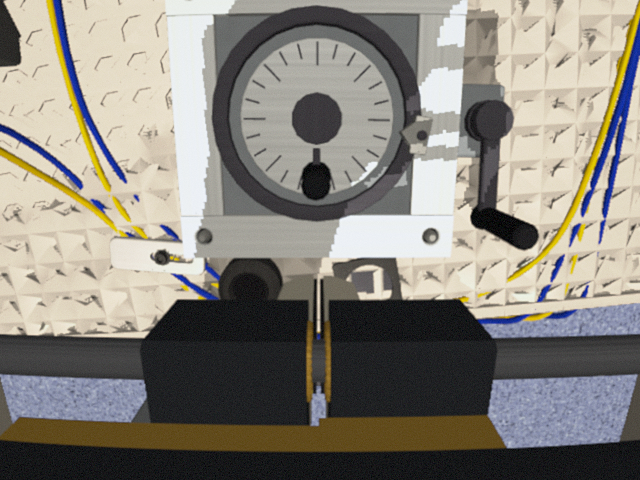

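The wrist view shows the dial centre at (317,118), the peg at (317,180), the tab tip at (404,136) with its screw at (421,134), the pins at (204,237) and (430,236), and the knob at (525,237). The closed fingers stand over the near side. I'll check these positions against the top view, then press.

```bash
python3 - <<'E'
from h import *
c=cam('wrist')
for n,p,z in(('pin',(204,237),.056),('pin',(430,236),.056),('screw',(421,134),.064),('tip',(404,136),.06),('hub',(317,118),.045),('pegtop',(316,190),.095),('knob',(525,237),.092)):
    u=unit(ray(c,[p],z)[0]);print(n,np.round(u*1000,1),np.arctan2(u[1],u[0])%6.2832)
# plate edge, two views
def o_d(n,p):
    c=cam(n);return ray(c,[p],.0)[0],ray(c,[p],.1)[0]
for a,b in(((393,187),(352,222)),((508,190),(435,203))):
    A=o_d('top',a);B=o_d('scene',b);d=A[1]-A[0];e=B[1]-B[0]
    x=np.linalg.lstsq(np.c_[d,-e],B[0]-A[0],rcond=None)[0];print(A[0]+d*x[0],B[0]+e*x[1])
E
```

```text
pin [-73.7  71. ] 2.37445430090891
pin [-73.7 -74.2] 3.9304547345786895
screw [-10.  -62.9] 4.554969308088237
tip [-11.2 -53.7] 4.507201434528206
hub [-0.2 -1.9] 4.6188471698009765
pegtop [-38.7  -1.3] 3.1750205062023293
knob [ -65.4 -117.9] 4.20565164073065
[ 0.67092406 -0.13434296  0.03435136] [ 0.67116084 -0.13397556  0.03438749]
[ 0.68522421 -0.39513135  0.01335281] [ 0.68636759 -0.39357481  0.01319072]
```

>>> play_rows:
  plan:
    - [[0,-0.2,4],[0,0,0],0]
    - [[0,-0.2,7.5],[0,0,0],0]
    - [[0,-0.2,8.4],[0,0,0],0]
    - [[0,-0.2,8.8],[0,0,0],0]
    - [[0,-0.2,9.2],[0,0,0],0]
    - [[0,-0.2,9.4],[0,0,0],0]
    - [[0,-0.2,9.5],[0,0,0],0]
    - [[0,-0.2,9.5],[0,0,0],0]

```text
time: 2.4
tcp_pos: [0.4445, -0.2041, 0.0453]
eef_rot: [3.138, -0.126, -0.003]
ft_force: [-3.8, 0.3, 4.7]
finger_gap: 0.0002
grasp_force: 2.7
```

>>> play_rows:
  plan:
    - [[0,0,0.2],[0,0,0],0]
    - [[0,0,0.4],[0,0,0],0]
    - [[0,0,0.5],[0,0,0],0]
    - [[0,0,0.5],[0,0,0],0]

```text
time: 2.9
tcp_pos: [0.4445, -0.2042, 0.044]
eef_rot: [3.138, -0.126, -0.0]
ft_force: [-10.1, 3.2, 36.5]
finger_gap: 0.0001
grasp_force: 18.6
```

>>> play_rows:
  plan:
    - [[0,0,-4],[0,0,0],0]
    - [[0,0,-8.5],[0,0,0],0]
    - [[6,0,-9],[0,0,0],0]
    - [[12,0,-9],[0,0,0],0]
    - [[15.8,0,-9],[0,0,0],0]
    - [[15.8,0,-9],[0,0,0],0]
    - [[15.8,0,-9],[0,0,0],0]
    - [[15.8,0,-4],[0,0,0],0]

```text
time: 3.9
tcp_pos: [0.6061, -0.2176, 0.0831]
eef_rot: [3.135, -0.125, 0.016]
ft_force: [-0.2, -0.3, -0.6]
finger_gap: 0.0006
grasp_force: 0.0
```

>>> play_rows:
  plan:
    - [[0,0,1.5],[0,0,0],0]
    - [[0,0,2.5],[0,0,0],0]
    - [[0,0,3],[0,0,0],0]
    - [[0,0,3.3],[0,0,0],0]
    - [[0,0,3.6],[0,0,0],0]
    - [[0,0,3.8],[0,0,0],0]
    - [[0,0,3.9],[0,0,0],0]
    - [[0,0,3.9],[0,0,0],0]

```text
time: 4.9
tcp_pos: [0.6035, -0.2157, 0.0443]
eef_rot: [3.139, -0.123, 0.001]
ft_force: [-6.5, 1.9, 16.1]
finger_gap: 0.0004
grasp_force: 8.5
```

>>> play_rows:
  plan:
    - [[0,0,0.2],[0,0,0],0]
    - [[0,0,0.3],[0,0,0],0]
    - [[0,0,0.3],[0,0,0],0]

```text
time: 5.28
tcp_pos: [0.6036, -0.2157, 0.0441]
eef_rot: [3.139, -0.124, 0.002]
ft_force: [-10.4, 4.0, 30.4]
finger_gap: 0.0006
grasp_force: 15.3
```

>>> play_rows:
  plan:
    - [[0,0,-4],[0,0,0],0]
    - [[0,0,-9],[0,0,0],0]
    - [[-6,0,-9],[0,0,0],0]
    - [[-12,0,-9],[0,0,0],0]
    - [[-15.8,0,-9],[0,0,0],0]
    - [[-15.8,0,-9],[0,0,0],0]
    - [[-15.8,0,-9],[0,0,0],0]
    - [[-15.8,0,-4],[0,0,0],0]

```text
time: 6.28
tcp_pos: [0.4521, -0.2047, 0.0793]
eef_rot: [3.135, -0.121, 0.02]
ft_force: [0.9, 0.2, -1.1]
finger_gap: 0.0003
grasp_force: 0.0
```

>>> play_rows:
  plan:
    - [[0,0,2],[0,0,0],0]
    - [[0,0,3],[0,0,0],0]
    - [[0,0,3.4],[0,0,0],0]
    - [[0,0,3.6],[0,0,0],0]
    - [[0,0,3.8],[0,0,0],0]
    - [[0,0,4.0],[0,0,0],0]
    - [[0,0,4.0],[0,0,0],0]

```text
time: 7.15
tcp_pos: [0.4475, -0.2029, 0.0438]
eef_rot: [3.139, -0.122, 0.007]
ft_force: [-11.0, 5.8, 54.1]
finger_gap: 0.0005
grasp_force: 27.0
```

>>> play_rows:
  plan:
    - [[0,0,-4],[0,0,0],0]
    - [[0,0,-9],[0,0,0],0]
    - [[-2.5,0,-10],[0,0,0],0]
    - [[-2.5,0,-10],[0,0,0],0]
    - [[-2.5,0,-10],[0,0,0],0]

```text
time: 7.78
tcp_pos: [0.4224, -0.201, 0.1367]
eef_rot: [3.139, -0.122, 0.002]
ft_force: [-0.3, 0.1, 0.1]
finger_gap: 0.0007
grasp_force: 0.0
```

```bash
python3 - <<'E'
from h import *
s=bot.get_state();print(s['tcp_pos'],s['ft_force'],s['time'])
cv2.imwrite('pics/w2.png',bot.get_image('wrist'))
np.save('w2.npy',np.array([s['tcp_pos'],s['eef_rot']]))
S=bot.get_image('scene');cv2.imwrite('pics/s2.png',cv2.resize(S[200:290,355:490],None,fx=5.9,fy=5.9,interpolation=cv2.INTER_CUBIC))
E
```

```text
[ 0.42237859 -0.20101528  0.13670738] [-0.29619211  0.10606736  0.11878044] 7.775
```

View pics/w2.png

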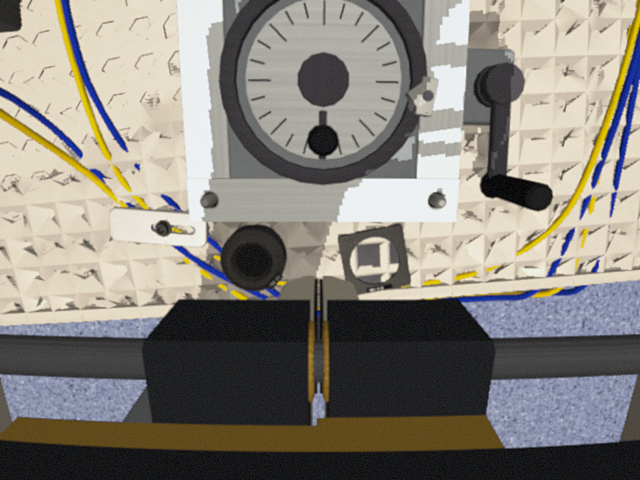

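View pics/s2.png

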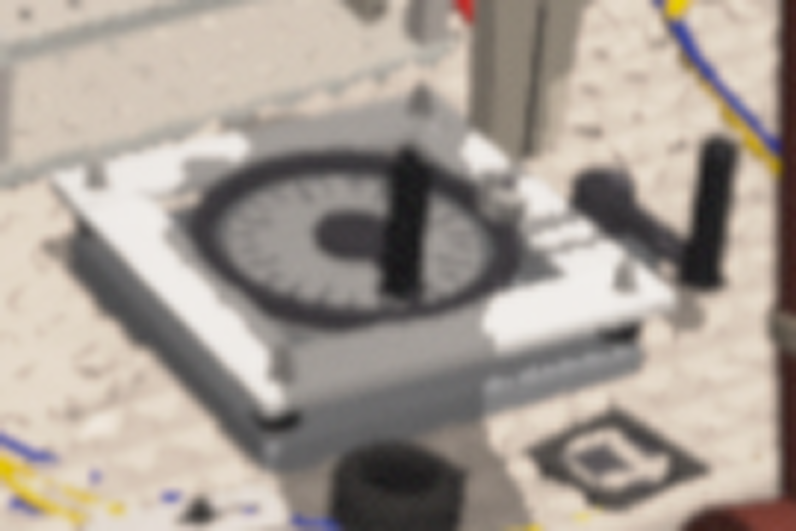

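The wrist view shows the frame home and the tab tip at about (411,98), its screw at (428,96). The peg top is at (322,140) and the knob top at about (540,196). In the scene crop all four pins stand out of the level frame by a similar length.

```bash
python3 - <<'E'
from h import *
c=cam('wrist')
for n,p,z in(('pin',(209,200),.056),('pin',(437,200),.056),('screw',(428,96),.056),('tip',(411,98),.052),('hub',(323,80),.045),('pegtop',(322,145),.095),('knob',(541,196),.092)):
    u=unit(ray(c,[p],z)[0]);print(n,np.round(u*1000,1),np.arctan2(u[1],u[0])%6.2832)
print(shift((-.065,-.116),.137),shift((-.065,-.116),.070),np.round(bot.get_state()['joints'],2))
E
```

```text
pin [-73.1  69.9] 2.3786012217927395
pin [-73.1 -71.8] 3.9181906102123443
screw [-11.3 -62.6] 4.534064624852901
tip [-12.2 -53.4] 4.488025317528252
hub [-1.3 -0.9] 3.720577275285261
pegtop [-39.1   0.1] 3.1383849201788365
knob [ -64.9 -118.1] 4.209628530286135
[ 3.78 11.8  -0.09] [ 3.78 11.8   6.61] [ 0.34  0.45  0.08  2.04 -0.06  0.65 -1.19]
```

>>> play_rows:
  plan:
    - [[3.8,6,-0.5],[0,0,0],3]
    - [[3.8,11.7,-0.5],[0,0,0],3]
    - [[3.8,11.7,-0.5],[0,0,0],3]
    - [[3.8,11.7,-0.5],[0,0,0],3]
    - [[3.8,11.7,2],[0,0,0],3]
    - [[3.8,11.7,6.6],[0,0,0],3]
    - [[3.8,11.7,6.6],[0,0,0],3]
    - [[3.8,11.7,6.6],[0,0,0],3]

```text
time: 8.88
tcp_pos: [0.4509, -0.3197, 0.0716]
eef_rot: [-3.139, 0.12, -0.002]
ft_force: [0.2, 0.0, 0.3]
finger_gap: 0.0299
grasp_force: 0.0
```

>>> play_rows:
  plan:
    - [[0.23,1.85,0],[0,0,-0.18],3]
    - [[0.66,2.95,0],[0,0,-0.36],3]
    - [[1.29,3.94,0],[0,0,-0.54],3]
    - [[2.07,4.81,0],[0,0,-0.72],3]
    - [[3.01,5.53,0],[0,0,-0.9],3]
    - [[4.05,6.06,0],[0,0,-1.08],3]
    - [[5.11,6.39,0],[0,0,-1.25],3]
    - [[5.5,6.5,0],[0,0,-1.25],3]

```text
time: 9.88
tcp_pos: [0.4969, -0.3887, 0.0721]
eef_rot: [-2.615, -1.731, 0.007]
ft_force: [-8.5, 4.0, 7.4]
finger_gap: 0.0302
grasp_force: 4.8
```

```bash
python3 - <<'E'
from h import *
s=bot.get_state();u=unit(s['tcp_pos']);print(np.round(u*1000,1),s['tcp_pos'][2],s['ft_force'],s['eef_rot'],s['finger_gap'],s['time'])
print(np.round(s['joints'],2))
cv2.imwrite('pics/w3.png',bot.get_image('wrist'))
E
```

```text
[ -13.6 -179.5] 0.07207571873897159 [-8.46965208  3.95091387  7.43778639] [-2.6150437  -1.73115242  0.0068595 ] 0.030209241981330712 9.875
[ 0.8   0.77 -0.29  1.62  0.29  0.81 -0.02]
```

View pics/w3.png

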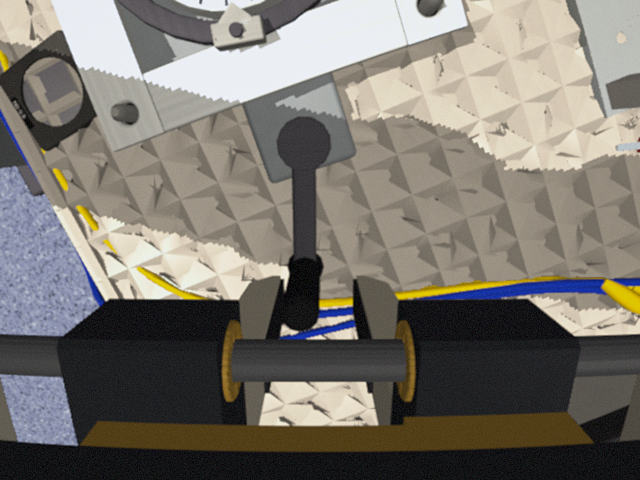

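The wrist view shows the lever arm swung out, with the knob at (303,300) resting against the left (pushing) finger. The geometry gives about 1.26 rad. One more nudge, then retreat.

>>> play_rows:
  plan:
    - [[0,0.2,0],[0,0,0],3]
    - [[0,0.3,0],[0,0,0],3]
    - [[0,0.3,0],[0,0,0],3]

```text
time: 10.3
tcp_pos: [0.4969, -0.3888, 0.0719]
eef_rot: [-2.613, -1.727, 0.013]
ft_force: [-9.6, 3.9, 7.7]
finger_gap: 0.0304
grasp_force: 5.3
```

>>> play_rows:
  plan:
    - [[0,-1,0],[0,0,0],3]
    - [[0,-1,0],[0,0,0],3]
    - [[0,-1,-3],[0,0,0],3]
    - [[0,-1,-7],[0,0,0],3]
    - [[0,-1,-7],[0,0,0],3]

```text
time: 10.92
tcp_pos: [0.4967, -0.3885, 0.145]
eef_rot: [2.61, 1.731, 0.007]
ft_force: [0.3, 0.4, -0.2]
finger_gap: 0.0298
grasp_force: 0.0
```

```bash
python3 - <<'E'
from h import *
s=bot.get_state();u=unit(s['tcp_pos']);print(np.round(u*1000,1),s['tcp_pos'][2],s['time'])
M=R.from_rotvec(s['eef_rot']).as_matrix();print('yaw in unit',np.arctan2(M[1,0],M[0,0])-YAW)
print(shift((-.036,0),.137),shift((-.036,0),.070))
c=cam('wrist');I=bot.get_image('wrist');cv2.imwrite('pics/w4.png',I)
# lever_knob expected at 1.25
a=np.array([0,-.115])+.065*np.array([-np.cos(1.25),-np.sin(1.25)]);q=R.from_euler('z',YAW).as_matrix()[:2,:2]
print('expected knob px',proj(c,np.r_[C+q@a,.092]))
E
```

```text
[ -13.8 -179.3] 0.14496033869662084 10.925
yaw in unit 1.248645939198782
[16.31 -7.79  0.69] [16.32 -7.86  7.39]
expected knob px [[304.63018454 258.07099268]]
```

>>> play_rows:
  plan:
    - [[16.3,-7.8,0.5],[0,0,1.248],3]
    - [[16.3,-7.8,0.5],[0,0,1.248],3]
    - [[16.3,-7.8,0.5],[0,0,1.248],3]
    - [[16.3,-7.8,0.5],[0,0,1.248],3]
    - [[16.3,-7.8,0.5],[0,0,1.248],3]
    - [[16.3,-7.8,0.5],[0,0,1.248],3]
    - [[16.3,-7.8,0.5],[0,0,1.248],3]
    - [[16.3,-7.8,0.5],[0,0,1.248],3]

```text
time: 11.98
tcp_pos: [0.4844, -0.2061, 0.1348]
eef_rot: [-3.139, 0.117, 0.002]
ft_force: [0.3, -0.1, -0.2]
finger_gap: 0.0298
grasp_force: 0.0
```

>>> play_rows:
  plan:
    - [[0,0,0],[0,0,0],3]
    - [[0,0,0],[0,0,0],3]

```text
time: 12.22
tcp_pos: [0.4846, -0.2065, 0.1355]
eef_rot: [-3.139, 0.118, 0.0]
ft_force: [-0.1, -0.5, -0.8]
finger_gap: 0.0299
grasp_force: 0.0
```

```bash
python3 - <<'E'
from h import *
s=bot.get_state();M=R.from_rotvec(s['eef_rot']).as_matrix();print('yaw in unit',np.arctan2(M[1,0],M[0,0])-YAW)
print(shift((-.036,0),.070))
T=bot.get_image('top');t=cam('top');cv2.imwrite('pics/t4.png',T)
q=R.from_euler('z',YAW).as_matrix()[:2,:2]
K=lambda v:np.array([0,-.115])+.065*np.array([-np.cos(v),-np.sin(v)])
for v in(1.15,1.25):print('knob foot px',proj(t,np.r_[C+q@K(v),.05]))
c=np.array([485,280]);k=cv2.inRange(T,(0,0,0),(40,40,40));k[:240]=0;k[310:]=0;k[:,:470]=0;k[:,540:]=0
n,l,st,ce=cv2.connectedComponentsWithStats(k);print(st[1:],ce[1:])
E
```

```text
yaw in unit 0.0022566301682640927
[0.4  0.13 6.55]
knob foot px [[512.44558305 275.72619673]]
knob foot px [[513.66906847 272.99573354]]
[] []
```

>>> play_rows:
  plan:
    - [[0.4,0.1,0],[0,0,0],3]
    - [[0.4,0.1,3],[0,0,0],3]
    - [[0.4,0.1,6.5],[0,0,0],3]
    - [[0.4,0.1,6.5],[0,0,0],3]
    - [[0.4,0.1,6.5],[0,0,0],3]

```text
time: 12.9
tcp_pos: [0.4895, -0.2082, 0.0716]
eef_rot: [3.139, -0.12, 0.003]
ft_force: [0.4, -0.0, 0.9]
finger_gap: 0.0298
grasp_force: 0.0
```

>>> play_rows:
  plan:
    - [[0.15,1.23,0],[0,0,-0.15],3]
    - [[0.37,1.73,0],[0,0,-0.3],3]
    - [[0.66,2.2,0],[0,0,-0.45],3]
    - [[1.02,2.61,0],[0,0,-0.6],3]
    - [[1.44,2.97,0],[0,0,-0.75],3]
    - [[1.91,3.26,0],[0,0,-0.9],3]
    - [[2.42,3.47,0],[0,0,-1.05],3]
    - [[2.95,3.61,0],[0,0,-1.2],3]

```text
time: 13.9
tcp_pos: [0.5139, -0.2453, 0.072]
eef_rot: [-2.653, -1.679, 0.004]
ft_force: [-3.7, 2.9, 1.4]
finger_gap: 0.0302
grasp_force: 1.9
```

>>> play_rows:
  plan:
    - [[0,0,0],[0,0,0],3]
    - [[0,0,0],[0,0,0],3]

```text
time: 14.15
tcp_pos: [0.5147, -0.2462, 0.0716]
eef_rot: [2.66, 1.67, -0.001]
ft_force: [-3.0, 0.6, 2.4]
finger_gap: 0.0303
grasp_force: 1.7
```

```bash
python3 - <<'E'
from h import *
s=bot.get_state();u=unit(s['tcp_pos']);M=R.from_rotvec(s['eef_rot']).as_matrix();y=np.arctan2(M[1,0],M[0,0])-YAW
print(u,'yaw',y,'dirTCP',np.arctan2(u[1],u[0])%6.283,np.hypot(*u),s['ft_force'],s['time'],s['tcp_pos'][2])
t=np.array([np.sin(y),-np.cos(y)]);p=u-.007*t;print('peg est',p,np.arctan2(p[1],p[0])%6.283,np.hypot(*p))
cv2.imwrite('pics/w5.png',bot.get_image('wrist'))
E
```

```text
[-0.00687358 -0.03603981] yaw 1.1990147488469758 dirTCP 4.523744985634615 0.03668942460894788 [-3.00999078  0.56111073  2.44504002] 14.15 0.07158151982727327
peg est [-0.01339536 -0.03349688] 4.33178468364365 0.03607597908612889
```

View pics/w5.png

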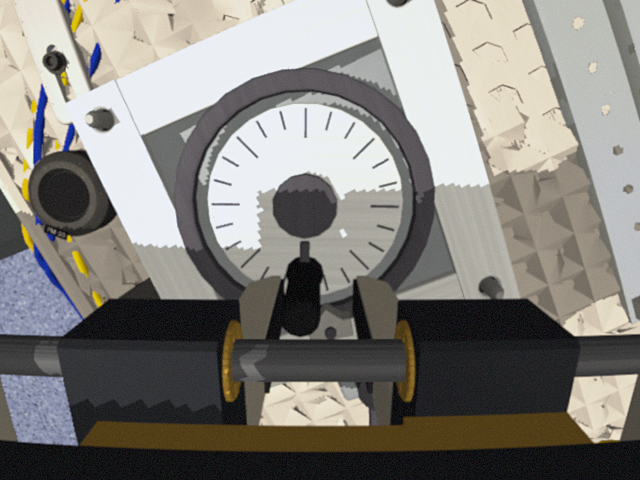

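The wrist view shows the pointer bar and peg at (303,250–330), held by the left finger, with the dial turned about 1.2 rad. The tab screw is just ahead at (331,333). I'll push about 0.2 rad more, then lift for a clear look.

>>> play_rows:
  plan:
    - [[0.09,0.36,0],[0,0,-0.1],3]
    - [[0.21,0.7,0],[0,0,-0.2],3]
    - [[0.21,0.7,0],[0,0,-0.2],3]
    - [[0.21,0.7,0],[0,0,-0.2],3]

```text
time: 14.7
tcp_pos: [0.5224, -0.2476, 0.0708]
eef_rot: [2.48, 1.928, -0.001]
ft_force: [-2.7, 0.0, 1.9]
finger_gap: 0.0301
grasp_force: 1.4
```

```bash
cat > peg.py <<'E'
from h import *
s=bot.get_state();u=unit(s['tcp_pos']);M=R.from_rotvec(s['eef_rot']).as_matrix();y=np.arctan2(M[1,0],M[0,0])-YAW
t=np.array([np.sin(y),-np.cos(y)]);p=u-(s['finger_gap']/2-.008)*t;print('peg est',p,np.arctan2(p[1],p[0])%6.283,np.hypot(*p),'yaw',y,s['ft_force'],s['time'])
E
python3 peg.py
```

```text
peg est [-0.00612817 -0.03563539] 4.541900690011972 0.03615847563177864 yaw 1.3992814847438615 [-2.7379407   0.03138465  1.88669359] 14.7
```

>>> play_rows:
  plan:
    - [[0,-0.9,0],[0,0,0],3]
    - [[0,-0.9,0],[0,0,0],3]
    - [[0,-0.9,-3],[0,0,0],3]
    - [[-2,-0.9,-8],[0,0,0],3]
    - [[-5,-0.9,-9],[0,0,0],3]
    - [[-5,-0.9,-9],[0,0,0],3]
    - [[-5,-0.9,-9],[0,0,0],3]

```text
time: 15.58
tcp_pos: [0.5017, -0.2922, 0.1601]
eef_rot: [-2.476, -1.931, -0.001]
ft_force: [-0.1, 0.9, -0.9]
finger_gap: 0.0301
grasp_force: 0.0
```

```bash
python3 - <<'E'
from h import *
I=bot.get_image('wrist');cv2.imwrite('pics/w6.png',I)
c=cam('wrist');q=R.from_euler('z',YAW).as_matrix()[:2,:2]
P=lambda r,a,z:np.round(proj(c,np.r_[C+q@(r*np.array([np.cos(a),np.sin(a)])),z])[0])
print('hub',P(0,0,.045),'tip4.56',P(.049,4.56,.044),'screw4.56',P(.062,4.56,.056),'peg',P(.036,4.53,.095))
x,y=P(.045,4.56,.05).astype(int);x0,y0=max(0,x-66),max(0,y-50);print(x0,y0)
cv2.imwrite('pics/c6.png',cv2.resize(I[y0:y0+100,x0:x0+133],None,fx=6,fy=6,interpolation=cv2.INTER_CUBIC))
E
```

```text
hub [322. 112.] tip4.56 [323. 185.] screw4.56 [323. 206.] peg [321. 173.]
257 130
```

View pics/c6.png

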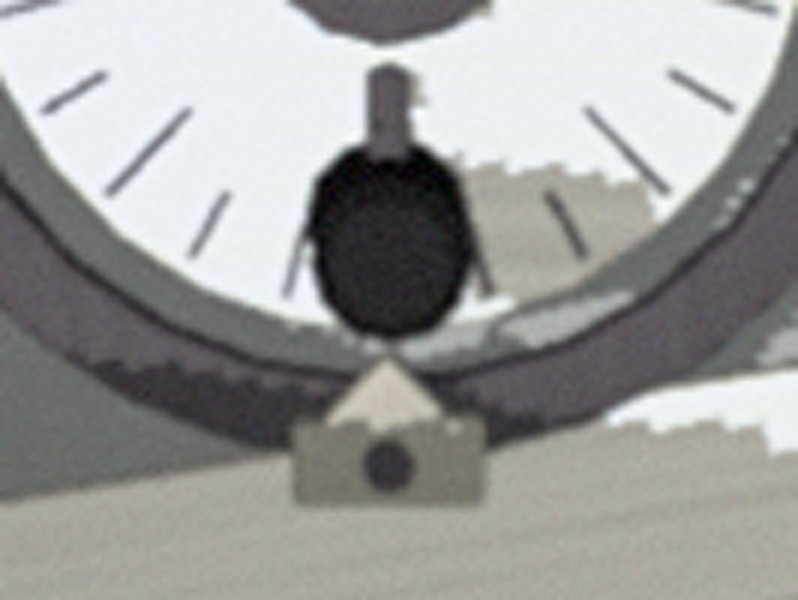

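The crop shows the pointer bar (x≈389), the peg (x≈390) and the tab tip and screw (x≈389) in one radial line. They agree within about 0.01 rad, so the dial is set. Next is the lever.

```bash
python3 - <<'E'
from h import *
s=bot.get_state();K=np.array([0,-.115])+.065*np.array([-np.cos(1.25),-np.sin(1.25)])
print(shift(K,.15),shift(K,.07))
c=cam('wrist');q=R.from_euler('z',YAW).as_matrix()[:2,:2]
print('knob px',proj(c,np.r_[C+q@K,.092]),'axis',proj(c,np.r_[C+q@[0,-.115],.045]),s['time'])
E
```

```text
[-9.37  1.16  0.97] [-9.39  1.17  8.97]
knob px [[335.63414438 385.85349306]] axis [[347.53872832 272.31019479]] 15.625
```

View pics/w6.png

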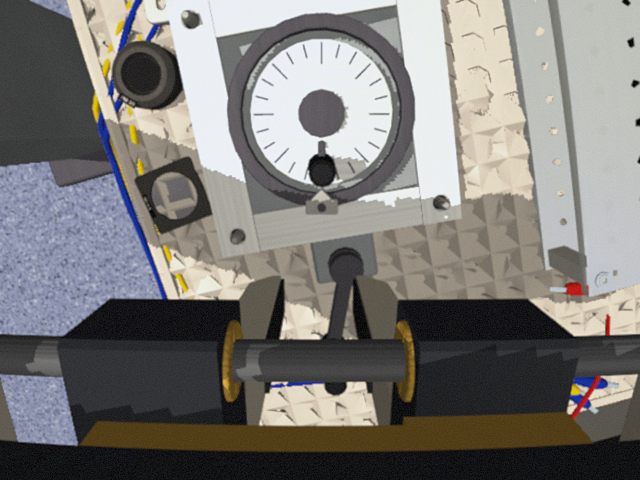

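The wrist view shows the knob at (335,385), exactly where a fully-out lever puts it, and the table items undisturbed.

>>> play_rows:
  plan:
    - [[-5,1.2,0.5],[0,0,0.15],3]
    - [[-9.4,1.2,0.5],[0,0,0.15],3]
    - [[-9.4,1.2,0.5],[0,0,0.15],3]
    - [[-9.4,1.2,0.5],[0,0,0.15],3]
    - [[-9.4,1.2,4],[0,0,0.15],3]
    - [[-9.4,1.2,8.8],[0,0,0.15],3]
    - [[-9.4,1.2,8.8],[0,0,0.15],3]
    - [[-9.4,1.2,8.8],[0,0,0.15],3]

```text
time: 16.62
tcp_pos: [0.4921, -0.3865, 0.0742]
eef_rot: [2.613, 1.742, 0.003]
ft_force: [0.2, 0.2, 1.0]
finger_gap: 0.0298
grasp_force: 0.0
```

>>> play_rows:
  plan:
    - [[0.23,-1.85,0],[0,0,0.18],3]
    - [[0.66,-2.95,0],[0,0,0.36],3]
    - [[1.29,-3.94,0],[0,0,0.54],3]
    - [[2.07,-4.81,0],[0,0,0.72],3]
    - [[3.01,-5.53,0],[0,0,0.9],3]
    - [[4.05,-6.06,0],[0,0,1.08],3]
    - [[5.11,-6.39,0],[0,0,1.25],3]
    - [[5.5,-6.5,0],[0,0,1.25],3]

```text
time: 17.62
tcp_pos: [0.4521, -0.3143, 0.0753]
eef_rot: [3.133, -0.116, 0.005]
ft_force: [-2.9, -6.9, 1.8]
finger_gap: 0.0303
grasp_force: 3.8
```

>>> play_rows:
  plan:
    - [[0,-0.2,0],[0,0,0],3]
    - [[0,-0.4,0],[0,0,0],3]
    - [[0,-0.4,0],[0,0,0],3]

```text
time: 18.0
tcp_pos: [0.4522, -0.3142, 0.0753]
eef_rot: [3.129, -0.119, 0.007]
ft_force: [-2.2, -9.8, 1.2]
finger_gap: 0.03
grasp_force: 4.6
```

```bash
python3 - <<'E'
from h import *
s=bot.get_state();u=unit(s['tcp_pos']);M=R.from_rotvec(s['eef_rot']).as_matrix();y=np.arctan2(M[1,0],M[0,0])-YAW
t=np.array([np.sin(y),-np.cos(y)]);p=u+(s['finger_gap']/2-.008)*t-[0,-.115];print(u,'lever',np.arctan2(-p[1],-p[0]),np.hypot(*p),y,s['ft_force'],s['time'])
E
```

```text
[-0.06397431 -0.10867721] lever 0.010402171352354316 0.0639672229537999 0.0015087678549619704 [-2.21540044 -9.835983    1.21726268] 18.0
```

>>> play_rows:
  plan:
    - [[0,1.2,0],[0,0,0],3]
    - [[0,1.2,0],[0,0,0],3]
    - [[0,1.2,-3],[0,0,0],3]
    - [[0,1.2,-8],[0,0,0],3]
    - [[-3,1.2,-9],[0,0,0],3]
    - [[-3,1.2,-9],[0,0,0],3]
    - [[-3,1.2,-9],[0,0,0],3]

```text
time: 18.88
tcp_pos: [0.422, -0.3163, 0.1625]
eef_rot: [-3.138, 0.116, -0.001]
ft_force: [0.2, -0.6, -0.7]
finger_gap: 0.0302
grasp_force: 0.0
```

```bash
python3 - <<'E'
from h import *
s=bot.get_state();print(s['tcp_pos'],s['ft_force'],s['time'])
c=cam('wrist');I=bot.get_image('wrist');q=R.from_euler('z',YAW).as_matrix()[:2,:2]
P=lambda x,y,z:proj(c,np.r_[C+q@[x,y],z])[0]
print('exp: knobtop',P(-.065,-.115,.092),'knobfoot',P(-.065,-.115,.038),'peg',P(-.0055,-.0356,.095),P(-.0055,-.0356,.04))
k=cv2.inRange(I,(0,0,0),(38,38,38))
n,l,st,ce=cv2.connectedComponentsWithStats(k)
for i in range(1,n):
    if st[i,4]>150 and st[i,1]+st[i,3]<330: print(st[i],np.round(ce[i]))
E
```

```text
[ 0.42203701 -0.31631286  0.16249388] [ 0.16868434 -0.64274858 -0.69019229] 18.875
exp: knobtop [321.66120877 203.78750654] knobfoot [321.10099567 191.54832255] peg [180.74022188  99.87836597] [206.95214696 106.55371087]
[ 79  33  30  87 219] [87. 74.]
[ 170   89   51   33 1161] [195. 105.]
[ 624  113   16  170 1319] [634. 224.]
[311 182  24  34 371] [322. 193.]
[112 228  41  58 487] [140. 250.]
[ 99 246  35  33 596] [118. 262.]
```

```bash
python3 -c "
from bench import bot
print(bot.sign_off())"
```

```text
the job is handed in; nothing more can be done
None
```

I handed the job in after about 19 s of robot time: the frame was pressed to its stops from two opposite sides, the dial was set to the tab (within about 0.01 rad by eye), and the lever was pushed back in to its stop. I judged the frame being home on all four collars by press height, force and one picture. I did not re-check its far side after the last press.

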